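# Fit the carton stop post and hold the index plunger open

### The arm

A 6-joint arm with a two-finger parallel gripper is mounted at the origin on the work surface. World frame = base frame: x ahead of the robot, y to its left, z up, the work surface at z = 0. Lengths are in m, angles in rad, forces in N, time in s.
With the tool pointing down it reaches from about 0.325 to 0.9 m from the base axis. Payload 6.1 kg.
Tool frame: the origin (TCP) lies at the very end of the fingers, on their centre line; the grasp point (between the pads) lies 19 mm behind it; z points along the fingers, y is the direction in which the jaws open and shut (so a half turn about z gives the same grasp; the last joint's range is limited). The gripper opens to 85 mm and grips with 20 to 120 N. Pads are 22 mm wide; open, the fingers measure 114 mm over their backs; the gripper's body (76 mm by 85 mm) begins 54 mm behind the grasp point. The pads swing forward as they close: fully open they stand 13 mm farther back than shut.
Start: joints at [1.159, 0.22, 1.526, -0, 1.395, -0.126], TCP at [0.176, 0.6, 0.231] pointing down, gripper open.
Joint ranges: [-2.98, 2.98], [-0.91, 2.08], [0.09, 2.57], [-1.24, 4.39], [0.2, 2.65], [-2.68, 2.68]. Speed limits (rad/s): [2.57, 2.57, 3.01, 3.14, 3.14, 3.14].

### API

Orientations are given as a 3x3 rotation matrix whose columns are the frame's x, y, z axes.
In Python, from plant import env gives the robot as it stands. The module is installed in compiled form; this text tells all that it offers. Calls block until the motion is done:
- env.goto(position, orientation): joint-space move of the TCP to a pose.
- env.move_l(position, speed=0.15, attitude=None, max_force=None): straight line of the TCP; attitude=None keeps the orientation; speed is the mean speed in m/s. With max_force (N) it stops when the force on the tool has changed by that much, and returns True; else False.
- env.goto_joints(angles): joint-space move.
- env.grip(opening): opening from 0.0 (shut) to 1.0 (fully open); the grip force is fixed at half the most; returns when the fingers have stopped.
- env.pause(seconds).
- env.solve_ik(position, orientation): joint angles nearest the present ones, or None.
- env.capture(name): name is "scene" or "top" or "wrist"; returns (picture, depth): 420x560x3 uint8, blue, green, red; 420x560 float32, m along the optical axis (not along the pixel's ray), 0 where there is no reading.
- env.calibration(name): a dict with "fx", "fy", "cx", "cy" (pixels), "rvec" (rotation vector, rad) and "tvec" (3), from world to camera coordinates, as OpenCV has them; the wrist camera has in their place "tool_from_camera" (4x4, takes a point from camera to tool coordinates, whose origin is the TCP and whose axes are the flange's). Camera axes: x right, y down, z forward; pixel columns grow to the right and rows downward; lengths in m; the calibration is good to about 2 mm. A picture is of the moment at which its call begins: read the wrist's pose just before it. calibration takes no time and is no camera call.
A pose or a line that the arm cannot do raises env.PlanningError and nothing moves.
- env.close_job(): hands the job in, once; it reports no verdict.
Readings, each from a call of its own:
- env.get_time_s(): time.
- env.get_joint_pos(): joint angles.
- env.get_joint_vel(): joint speeds.
- env.get_effort(): joint torques, N m.
- env.get_tool_pos(): TCP position.
- env.get_ee_rot(): TCP orientation.
- env.get_contact_force(): force on the tool from outside, world axes, zero at the start.
- env.get_ft_torque(): the same for the moment, N m.
- env.get_width(): opening from 0.0 (shut) to 1.0 (fully open).
Only numpy, scipy, OpenCV 4.12 (cv2) and the standard library are available. Lean on these libraries where they do the work, as an engineer would, in place of code of your own. Each camera call takes 0.05 s, during which the arm holds its last target. There are 200 camera calls.

### The job

On the packing bench, take the longest of the three steel posts from the wooden rack, stand it fully home in the bore of the carton-stop jig's carriage and let it go. Then pull the jig's black-knobbed index plunger straight up as far as it goes and keep it there, its pin clear of its hole in the rail, so that the carriage can be shifted to the next carton size: finish while still holding the plunger up. Leave the other two posts in the rack and do not shove or topple the tape roll, pen cup or box cutter lying near them.

Things in the scene. Friction and masses are not known exactly. Their poses are not given: they have to be found in the camera images.
- jig: carton-stop jig, fixed to the table: aluminium rail 100 x 280 x 15 mm (its x, y, z) with a row of small holes; on it a steel carriage block 80 x 80 mm, top at 50 mm, centred 55 mm along +y; from the block a steel arm 36 mm wide, top at 50 mm, reaches along -y and carries the index plunger 65 mm along -y from the origin. Origin: centre of the rail's underside, on the table; z up
- bore (a point): floor of the vertical bore in the middle of the carriage block, on its axis, 20 mm above the table; the bore is 20 mm across and 30 mm deep, its mouth at 50 mm chamfered 3 mm; 120 mm from the plunger
- seat (a point): mouth of the hole in the rail's top where the plunger's pin sits, 15 mm above the table, under the plunger's axis
- plunger_knob (a point): centre of the top face of the plunger's black round knob; it moves up with the plunger. Vertical knob 26 mm in diameter, 28 mm high, its top 103 mm above the table when seated; under it an 8 mm stem, then the fixed 20 mm wide sleeve, top at 58 mm. Can be gripped from above at any yaw
- plunger (a joint): how far the plunger is pulled up: 0 seated (pin 12 mm deep in the rail), 0.022 m at the stop (fully back, pin tip 10 mm above the rail). A spring pulls it back down with about 7 N at 0 and 11 N at the stop; it does not latch
- rack: wooden rack fixed to the table, 60 x 200 x 40 mm (its x, y, z), with three wells 20 mm across and 30 mm deep in a row along y, 65 mm apart, well floors 10 mm above the table; one post in each. Origin: centre of the underside
- post_long: the longest post: plain round steel post, 18 mm in diameter, 95 mm long, standing upright in any of the rack's wells, top 105 mm above the table, about 0.14 kg. Origin: centre of its foot; z along the post
- post_mid: plain steel post, 18 mm in diameter, 75 mm long, in the rack; stays there. Origin: centre of its foot
- post_short: plain steel post, 18 mm in diameter, 55 mm long, in the rack; stays there. Origin: centre of its foot
- tape: orange roll of tape lying flat, a ring of 84 mm outer diameter, 60 mm hole, 24 mm high, between jig and rack; a bystander; origin: centre of underside
- cup: empty grey pen cup, 64 mm across the rim, 90 mm high; a bystander; origin: centre of underside
- cutter: flat grey box cutter lying on the table, about 145 x 20 x 12 mm, nearest the robot; a bystander; origin: underside, middle of the handle

How it is judged:
On the way, in this order (a step that is already met when the one before it is completed fails the run):
1. the long post stands fully home in the bore and is released (horizontal distance between post_long and bore below 0.004 m and z of post_long in the frame of bore below 0.004 m and angle between post_long's own z axis and vertical below 0.12 rad and contact force between the fingers and post_long below 0.1 N), for 0.2 s.
2. the plunger is pulled fully back (value of joint plunger above 0.018 m), for 0.2 s.
At the end, for the whole second after the job is handed in: the long post stands at rest in the carriage's bore (foot within 4 mm of the bore's floor and axis, within 0.12 rad of upright), untouched by the fingers; the fingers hold the plunger pulled up by more than 18 of its 22 mm, through the last second (all of step 1 and value of joint plunger above 0.018 m and contact force between the fingers and plunger above 2 N and contact force between post_long and plunger below 0.1 N and linear speed of post_long below 0.02 m/s); the arm keeps its last pose, push and grip.
It fails at once if one of the other two posts was taken out of the rack or disturbed by more than 20 mm (distance of any of post_mid, post_short from where it was at the start of the episode above 0.02 m).
It fails at once if the tape roll, cup or box cutter was shoved by more than 30 mm or toppled (distance of any of tape, cup, cutter from where it was at the start of the episode above 0.03 m or angle between cup's own z axis and vertical above 0.6 rad).
It also fails if it takes over 54 s, if anything falls off the work surface, if the arm or the gripper's body presses on something with over 40 N, if the wrist force passes 120 N, or if a joint passes its speed limit or range.

## Working session

There is one attempt and no reset: what is moved stays moved. The work goes in short steps, each a Python script; the robot and the scene stay as the last script left them, time stands still between calls to the robot, and variables do not carry over. Pictures are saved under pics/ and viewed, about 8 in all and at most 12, crops included, and the job is handed in when it is done.

```bash
mkdir -p pics
python3 - <<'E'
from plant import env
import cv2,numpy as np
for n in("scene","top"):
    p,d=env.capture(n); cv2.imwrite(f"pics/{n}0.png",p); np.save(f"pics/{n}0.npy",d); print(n,env.calibration(n))
print(env.calibration("wrist"),env.get_time_s(),env.get_ee_rot())
E
```

```text
scene {'fx': 523.8912037746132, 'fy': 523.8912037746132, 'cx': 276.0384479842588, 'cy': 203.9113296155207, 'rvec': array([ 0.81097922,  2.4258024 , -1.21594983]), 'tvec': array([ 0.40551061, -0.10036543,  1.43771464])}
top {'fx': 427.9021963367308, 'fy': 427.9021963367308, 'cx': 279.7418016409115, 'cy': 204.89492535847378, 'rvec': array([ 2.1670063 , -2.1859797 ,  0.13306268]), 'tvec': array([-0.00130005,  0.52190809,  0.98646079])}
{'fx': 325.0266623310943, 'fy': 325.0266623310943, 'cx': 284.8309946715402, 'cy': 200.81382991421705, 'tool_from_camera': array([[-2.85059583e-04, -9.57886734e-01, -2.87146173e-01,
         7.02181206e-02],
       [ 9.99999400e-01, -5.76759989e-04,  9.31272484e-04,
        -1.58769314e-03],
       [-1.05766798e-03, -2.87145735e-01,  9.57886323e-01,
        -1.42040482e-01],
       [ 0.00000000e+00,  0.00000000e+00,  0.00000000e+00,
         1.00000000e+00]])} 0.1 [[-9.59434554e-01  2.81930590e-01 -6.91808664e-04]
 [ 2.81931359e-01  9.59433240e-01 -1.60206397e-03]
 [ 2.12073389e-04 -1.73211808e-03 -9.99998477e-01]]
```

View pics/top0.png

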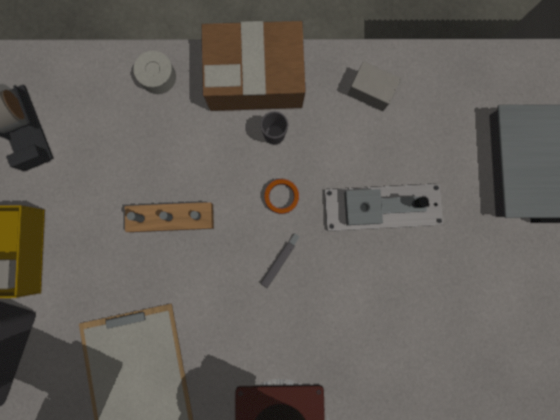

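View pics/scene0.png

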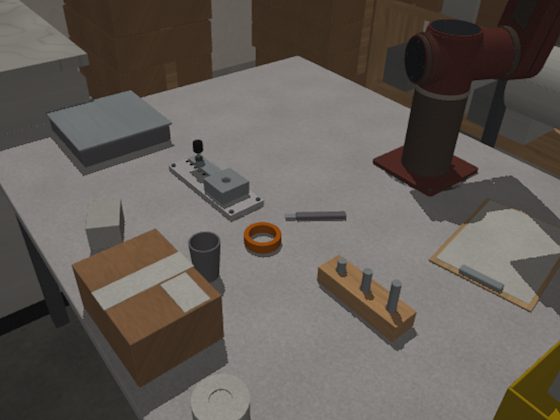

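Top view: the rack's wood is around (168,217), with the posts at about (135,217), (165,216) and (195,215). The bore is near (365,207) and the knob near (421,202). The scene view shows the tallest post at (394,295), which is the +y end of the rack and so leftmost in the top view. Next I'll measure these.

```bash
cat > h.py <<'E'
import cv2,numpy as np
from plant import env
def cam(n,pose=None):
    c=env.calibration(n); K=np.array([[c['fx'],0,c['cx']],[0,c['fy'],c['cy']],[0,0,1]])
    if n=="wrist":
        M=pose@c['tool_from_camera']; return K,M[:3,:3],M[:3,3]
    R=cv2.Rodrigues(c['rvec'])[0].T; return K,R,-R@c['tvec']
def toolpose():
    T=np.eye(4); T[:3,:3]=env.get_ee_rot(); T[:3,3]=env.get_tool_pos(); return T
def ray(C,uv,z):
    K,R,o=C; d=R@np.linalg.inv(K)@np.array([uv[0],uv[1],1.]); return o+d*(z-o[2])/d[2]
def pts(C,D):
    K,R,o=C; v,u=np.indices(D.shape); P=np.stack([u,v,np.ones_like(u)],-1)@np.linalg.inv(K).T*D[...,None]
    return P@R.T+o
def down(phi):  # tool y (jaw) axis at angle phi in world, z down
    y=np.array([np.cos(phi),np.sin(phi),0]); z=np.array([0,0,-1.]); return np.stack([np.cross(y,z),y,z],1)
E
python3 - <<'E'
from h import *
p=cv2.imread("pics/top0.png"); D=np.load("pics/top0.npy"); C=cam("top"); P=pts(C,D)
hsv=cv2.cvtColor(p,cv2.COLOR_BGR2HSV)
def box(m,x0,x1,y0,y1):
    k=np.zeros(m.shape,np.uint8);k[y0:y1,x0:x1]=m[y0:y1,x0:x1];return k
m=box((hsv[...,1]>90).astype(np.uint8),110,225,190,245)
r=cv2.minAreaRect(cv2.findNonZero(m)); print("rack px",r)
b=np.array([ray(C,q,.04)[:2] for q in cv2.boxPoints(r)]); print(b.round(3),b.mean(0),[np.linalg.norm(b[i]-b[i-1]) for i in range(4)])
for n,(a,c,e,f),lo,hi in [("posts",(110,225,190,245),.05,.12),("block",(320,450,175,240),.04,.056),("knob",(320,450,175,240),.09,.12),("rail",(320,450,175,240),.008,.02)]:
    k=box(((P[...,2]>lo)&(P[...,2]<hi)).astype(np.uint8),a,c,e,f)
    N,L,S,G=cv2.connectedComponentsWithStats(k)
    for i in range(1,N):
        if S[i,4]>8:
            q=P[L==i]; print(n,S[i,4],G[i].round(1),q.mean(0).round(4),"zmax",q[:,2].max().round(4),cv2.minAreaRect(q[:,:2].astype(np.float32)))
print(ray(C,(365,207),.05),ray(C,(421,202),.103))
k=cv2.resize(p[180:240,310:450],None,fx=5,fy=5,interpolation=cv2.INTER_CUBIC);cv2.imwrite("pics/j.png",k)
E
```

```text
rack px ((168.37127685546875, 216.6251678466797), (26.093257904052734, 87.76280975341797), 87.43623352050781)
[[0.522 0.356]
 [0.529 0.153]
 [0.469 0.15 ]
 [0.461 0.352]] [0.49528201 0.25299721] [np.float64(0.06069729690894227), np.float64(0.20323289919410983), np.float64(0.06094366445762983), np.float64(0.20196994637804402)]
posts 80 [164.4 215.2] [0.4955 0.2528 0.0781] zmax 0.0884 ((0.49612686038017273, 0.25464653968811035), (0.01712992414832115, 0.01702432706952095), 73.09024047851562)
posts 57 [194.2 214.4] [0.498  0.1894 0.063 ] zmax 0.0675 ((0.49859195947647095, 0.18952232599258423), (0.017548542469739914, 0.01624094508588314), 42.89845657348633)
posts 112 [134.  216.1] [0.4929 0.3163 0.0899] zmax 0.1079 ((0.4930054545402527, 0.31882423162460327), (0.01660243049263954, 0.016622260212898254), 2.9992456436157227)
block 1709 [375.5 205.7] [ 0.5161 -0.2281  0.0494] zmax 0.0555 ((0.5178283452987671, -0.2535768151283264), (0.08022725582122803, 0.18595995008945465), 2.583806276321411)
knob 121 [422.  201.2] [ 0.52   -0.3191  0.101 ] zmax 0.1068 ((0.5198472738265991, -0.32031169533729553), (0.023416928946971893, 0.02420014701783657), 0.24239172041416168)
rail 2785 [386.9 207.1] [ 0.5159 -0.2644  0.0145] zmax 0.02 ((0.5180549025535583, -0.2562924027442932), (0.10039698332548141, 0.2808646261692047), 2.5252132415771484)
rail 21 [362.2 206.3] [ 0.5179 -0.2036  0.0183] zmax 0.02 ((0.5174924731254578, -0.2044389694929123), (0.012172192335128784, 0.012517889961600304), 1.109043002128601)
[ 0.51304034 -0.20339878  0.05      ] [ 0.51796168 -0.31604311  0.103     ]
```

The heights and sizes agree with the brief: rail 100×281 mm, rack 61×203 mm, and tops at about 105/85/65 mm plus 3 mm. Both jig and rack are turned about 2.5°. Now I'll hover over the long post and refine with the wrist camera.

Run:
```python
from h import *
R=down(np.radians(2.3))
env.goto([.493,.318,.205],R); env.pause(.3)
T=toolpose(); p,d=env.capture("wrist"); np.savez("pics/w1.npz",T=T,d=d,p=p); cv2.imwrite("pics/w1.png",p)
print(env.get_joint_pos(),T.round(4),env.get_time_s())
P=pts(cam("wrist",T),d); m=((abs(P[...,2]-.105)<.012)).astype(np.uint8)
N,L,S,G=cv2.connectedComponentsWithStats(m)
for i in range(1,N):
    if S[i,4]>100: print(S[i],G[i].round(1),ray(cam("wrist",T),G[i],.105).round(4),P[L==i].mean(0).round(4))
```

```text
[4.39482265e-01 1.49228456e-01 1.65795637e+00 3.67746767e-05
 1.33438376e+00 3.98318545e-01] [[-4.140e-02  9.991e-01  0.000e+00  4.926e-01]
 [ 9.991e-01  4.140e-02  1.000e-04  3.186e-01]
 [ 1.000e-04  0.000e+00 -1.000e+00  2.050e-01]
 [ 0.000e+00  0.000e+00  0.000e+00  1.000e+00]] 2.0167
[274 185  23  25 462] [285.  197.1] [0.495  0.3201 0.105 ] [0.495  0.3196 0.1034]
```

View pics/w1.png

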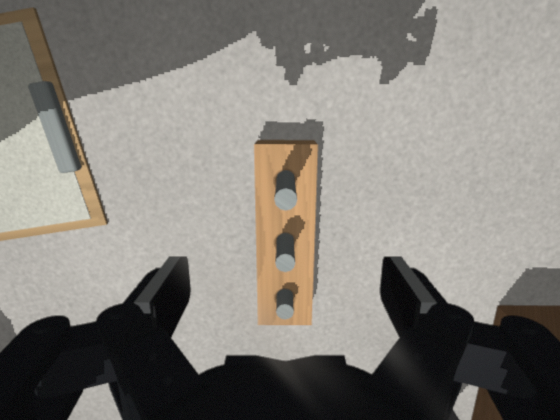

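The wrist view shows the row of posts. The long one is at the top, (285,197), with its top at z≈0.103 at (0.495, 0.320), within 2 mm of the top camera. Now I'll grasp it.

Run:
```python
from h import *
R=down(np.radians(2.3))
env.move_l([.4945,.3195,.15]); print(env.move_l([.4945,.3195,.066],speed=.08,max_force=15))
env.grip(0.0); print(env.get_width(),env.get_contact_force(),env.get_tool_pos())
env.move_l([.4945,.3195,.18],speed=.12); print(env.get_width(),env.get_contact_force())
env.goto([.5156,-.2014+.0,.22],down(np.radians(2.5))); env.pause(.3)
T=toolpose(); p,d=env.capture("wrist"); np.savez("pics/w2.npz",T=T,d=d,p=p); cv2.imwrite("pics/w2.png",p)
print(T.round(4),env.get_time_s(),env.get_width(),env.get_contact_force())
```

```text
False
0.1948309561647239 [-1.49502586 -0.11749889  2.08108058] [0.49445969 0.31956049 0.06618968]
0.19523307948765212 [-0.33927624 -0.6952228  -1.67023471]
[[-4.460e-02  9.990e-01 -0.000e+00  5.158e-01]
 [ 9.990e-01  4.460e-02  1.000e-04 -2.008e-01]
 [ 1.000e-04 -0.000e+00 -1.000e+00  2.200e-01]
 [ 0.000e+00  0.000e+00  0.000e+00  1.000e+00]] 7.7083 0.19723761744038182 [ 0.28813158  0.08692546 -1.61770764]
```

View pics/w2.png

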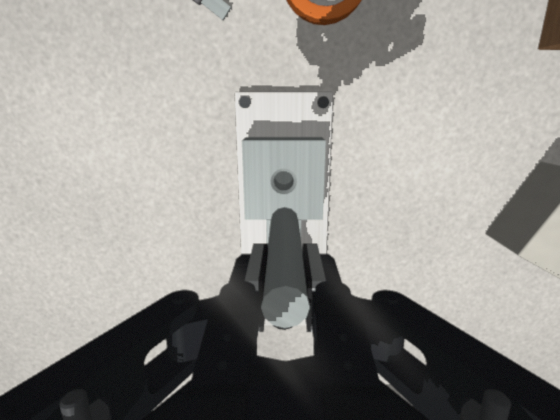

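The view shows the bore at about (283,181) with its chamfer ring, and the post in hand with its top face at (286,307) and foot at (285,212). Next I'll measure the post axis and the bore in the same picture.

Run:
```python
from h import *
f=np.load("pics/w2.npz");T,d,p=f['T'],f['d'],f['p'];C=cam("wrist",T);P=pts(C,d)
m=((P[...,2]>.25)&(P[...,2]<.268)).astype(np.uint8);m[:280]=0;m[335:]=0;m[:,:255]=0;m[:,315:]=0
q=P[m>0];print("posttop n",len(q),q.mean(0).round(4),cv2.minAreaRect(cv2.findNonZero(m)))
# post shaft midpoints
z=P[...,2]; s=((z>.16)&(z<.27)).astype(np.uint8)
for r in range(205,300,8):
    c=np.where(s[r,255:315])[0]+255
    if len(c): print(r,c.min(),c.max(),z[r,c].mean().round(4))
b=((abs(z-.05)<.008)).astype(np.uint8);b[225:]=0
k=cv2.minAreaRect(cv2.findNonZero(b));print("block",k)
hol=((b==0)).astype(np.uint8);h2=np.zeros_like(hol);h2[160:203,262:306]=hol[160:203,262:306]
N,L,S,G=cv2.connectedComponentsWithStats(h2)
for i in range(1,N):
    if S[i,4]>20:print("hole",S[i],G[i],ray(C,G[i],.047))
g=cv2.cvtColor(p,cv2.COLOR_BGR2GRAY);rg=(g[160:203,262:306]<g[145:160,262:306].mean()-12).astype(np.uint8)
N,L,S,G=cv2.connectedComponentsWithStats(rg)
for i in range(1,N):
    if S[i,4]>50:print("dark",S[i],G[i]+[262,160],ray(C,G[i]+[262,160],.05))
x=P[b>0];print(cv2.minAreaRect(x[:,:2].astype(np.float32)))
cv2.imwrite("pics/w2c.png",cv2.resize(p[130:340,230:340],None,fx=4,fy=2.8*1,interpolation=cv2.INTER_NEAREST))
```

```text
posttop n 2762 [ 0.5178 -0.2009  0.2578] ((284.5, 307.0), (54.0, 59.0), 90.0)
213 272 295 0.1733
221 270 297 0.1863
229 269 298 0.1985
237 268 299 0.2095
245 255 314 0.2221
253 255 314 0.2301
261 255 314 0.2377
269 255 314 0.2445
277 255 314 0.2507
285 255 314 0.2554
293 255 314 0.2576
block ((400.0, 181.5), (85.0, 318.0), 90.0)
hole [274 171  19  19 283] [283.01413428 179.62897527] [ 0.5164103 -0.2022567  0.047    ]
dark [  8   9  27  26 541] [282.94269871 181.29205176] [ 0.51639538 -0.20324809  0.05      ]
((0.6355422735214233, -0.2014620304107666), (0.31904178857803345, 0.08617638796567917), 2.0249228477478027)
```

Run:
```python
from h import *
f=np.load("pics/w2.npz");T,d,p=f['T'],f['d'],f['p'];C=cam("wrist",T);P=pts(C,d);z=P[...,2]
print("col283 z by row:",[(r,z[r,283].round(3)) for r in list(range(203,214))+list(range(284,334,3))])
r0=next(r for r in range(200,220) if z[r,283]>.15); print("foot rim",r0,ray(C,(283.5,r0-.5),.164))
g=cv2.cvtColor(p,cv2.COLOR_BGR2GRAY);print("face grey",g[280:335:2,283])
for r in (213,229): print("shaft x",ray(C,(283.5,r),z[r,283])) 
for r in (288,327):print(r,ray(C,(285.5,r),.259))
# block left/right edges
for r in (150,165,205): 
    c=np.where(abs(z[r,200:360]-.05)<.01)[0]+200;print(r,c.min(),c.max(),ray(C,(c.min()-.5,r),.05)[:2].round(4),ray(C,(c.max()+.5,r),.05)[:2].round(4))
rr=np.where(abs(z[100:210,260]-.05)<.005)[0]+100;print("block far edge",rr.min(),ray(C,(260,rr.min()-.5),.05))
```

```text
col283 z by row: [(203, np.float64(0.05)), (204, np.float64(0.049)), (205, np.float64(0.05)), (206, np.float64(0.047)), (207, np.float64(0.166)), (208, np.float64(0.168)), (209, np.float64(0.169)), (210, np.float64(0.171)), (211, np.float64(0.174)), (212, np.float64(0.175)), (213, np.float64(0.177)), (284, np.float64(0.258)), (287, np.float64(0.258)), (290, np.float64(0.259)), (293, np.float64(0.258)), (296, np.float64(0.258)), (299, np.float64(0.259)), (302, np.float64(0.258)), (305, np.float64(0.257)), (308, np.float64(0.258)), (311, np.float64(0.258)), (314, np.float64(0.258)), (317, np.float64(0.258)), (320, np.float64(0.258)), (323, np.float64(0.258)), (326, np.float64(0.258)), (329, np.float64(0.1)), (332, np.float64(-0.002))]
foot rim 207 [ 0.51683724 -0.19307495  0.164     ]
face grey [ 74  72  72  83  95  95  94  94  95  96  96  95  94  94  96  95 154 177
 179 183 180 174 171 169  90 174 196 192]
shaft x [ 0.51687549 -0.19309279  0.17685827]
shaft x [ 0.51694941 -0.19303467  0.20307829]
288 [ 0.51785728 -0.19362123  0.259     ]
327 [ 0.51860009 -0.21014594  0.259     ]
150 242 324 [ 0.4755 -0.1743] [ 0.5548 -0.1708]
165 242 324 [ 0.4756 -0.1888] [ 0.556  -0.1853]
205 244 322 [ 0.4778 -0.2294] [ 0.5572 -0.2259]
block far edge 140 [ 0.49292759 -0.16361803  0.05      ]
```

View pics/w2c.png

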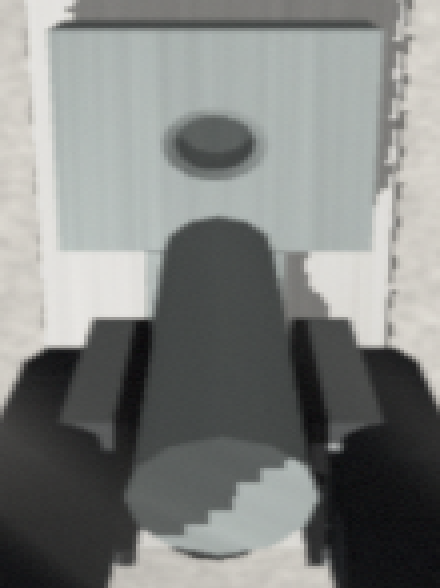

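Bore against post foot in the same picture: (0.5164, −0.2032) against (0.5168, −0.2020), and the post is upright. I'll shift by (−0.3, −1.3) mm and insert with a force guard.

Run:
```python
from h import *
x,y=.5155,-.2021
env.move_l([x,y,.115],speed=.12); env.pause(.2); f0=env.get_contact_force()
h=env.move_l([x,y,.074],speed=.03,max_force=12)
print(h,env.get_tool_pos(),f0,env.get_contact_force(),env.get_ft_torque(),env.get_width(),env.get_time_s())
```

```text
True [ 0.5155121  -0.20212021  0.0761822 ] [-0.05205397 -0.80626429 -1.70046397] [-0.67479037 -0.17086876  3.90944853] [0.13040096 0.23401376 0.02963589] 0.19548544909516694 10.15
```

It stopped at TCP z=0.0762, which is the expected seated height, with small lateral force. I'll release it, retreat and look from above the plunger.

Run:
```python
from h import *
env.grip(1.0); env.pause(.3)
env.move_l([.5155,-.2021,.22],speed=.15)
env.goto([.5205,-.3205,.205],down(np.radians(2.5))); env.pause(.3)
T=toolpose(); p,d=env.capture("wrist"); cv2.imwrite("pics/w3.png",p); C=cam("wrist",T);P=pts(C,d);z=P[...,2]
print(T[:3,3].round(4),env.get_time_s())
m=((z>.09)&(z<.13)).astype(np.uint8)
N,L,S,G=cv2.connectedComponentsWithStats(m)
for i in range(1,N):
    if S[i,4]>100:
        h=np.median(z[L==i]);a=L==i
        print(S[i],G[i].round(1),h,z[a].max(),ray(C,G[i],.103).round(4))
        t=(a&(z>z[a].max()-.006)).astype(np.uint8);c=cv2.minAreaRect(cv2.findNonZero(t));print(c,P[t>0].mean(0).round(4))
```

```text
[ 0.5208 -0.3195  0.2053] 13.1417
[270  15  28  36 779] [283.5  32.1] 0.11421285703960354 0.11632817341723009 [ 0.517  -0.2023  0.103 ]
((283.5, 30.0), (30.0, 27.0), 90.0) [ 0.517  -0.2032  0.1143]
[267 183  33  34 868] [282.7 199.5] 0.10194317802071758 0.10453483537017016 [ 0.5215 -0.3208  0.103 ]
((282.5, 200.49998474121094), (31.11269760131836, 31.11269760131836), 45.0) [ 0.5215 -0.3222  0.102 ]
```

View pics/w3.png

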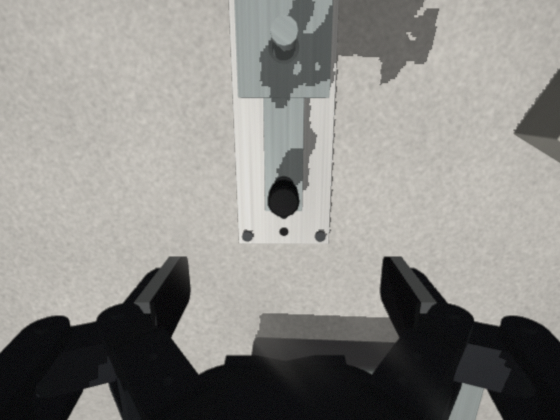

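The post stands in the bore at (283,30), with its top at z=0.114 (0.115 expected). The knob is at (283,200), near (0.521, −0.321). Now I'll grip it and pull.

Run:
```python
from h import *
x,y=.5208,-.3213
env.move_l([x,y,.14]); print(env.move_l([x,y,.067],speed=.07,max_force=12))
env.grip(0.0); print(env.get_width(),env.get_contact_force(),env.get_tool_pos())
z0=env.get_tool_pos()[2]
for dz,k in((.004,None),(.012,None),(.020,None),(.025,15)):
    h=env.move_l([x,y,z0+dz],speed=.03,max_force=k); env.pause(.15); print(dz,h,env.get_tool_pos()[2]-z0,env.get_contact_force().round(2),env.get_width())
env.pause(.5); print(env.get_tool_pos()-[x,y,z0],env.get_contact_force())
p,d=env.capture("scene"); cv2.imwrite("pics/s2.png",cv2.resize(p[120:260,130:300],None,fx=4,fy=4,interpolation=cv2.INTER_CUBIC))
T=toolpose();p,d=env.capture("wrist");cv2.imwrite("pics/w4.png",p);C=cam("wrist",T);P=pts(C,d);z=P[...,2]
m=(abs(z-.114)<.006)&(np.hypot(P[...,0]-.517,P[...,1]+.203)<.02);print("post",m.sum(),P[m].mean(0))
m=(np.hypot(P[...,0]-x,P[...,1]-y)<.01)&(z>.08)&(z<.14);print("knob top",m.sum(),np.median(z[m]) if m.any() else None,env.get_time_s())
```

```text
False
0.2841673571949322 [-5.83909381  0.74697372  6.26828742] [ 0.51965265 -0.3214015   0.06748951]
0.004 False 0.00272595649442145 [-4.45 -4.43 -9.1 ] 0.2846496050977068
0.012 False 0.010476515207793025 [-3.41 -4.38 -9.49] 0.2868715350492741
0.02 False 0.018163983722582003 [ -2.26  -5.58 -11.37] 0.28629500303233907
0.025 True 0.02012722175666022 [  7.55  -5.46 -10.81] 0.2816777652583932
[-1.47300549e-03  8.56372762e-06  2.00230925e-02] [  6.42520168  -5.98394928 -11.36596392]
post 0 [nan nan nan]
knob top 1973 0.12214346922816935 18.0833<stdin>:11: RuntimeWarning: Mean of empty slice.
  ret = um.true_divide(
```

View pics/s2.png

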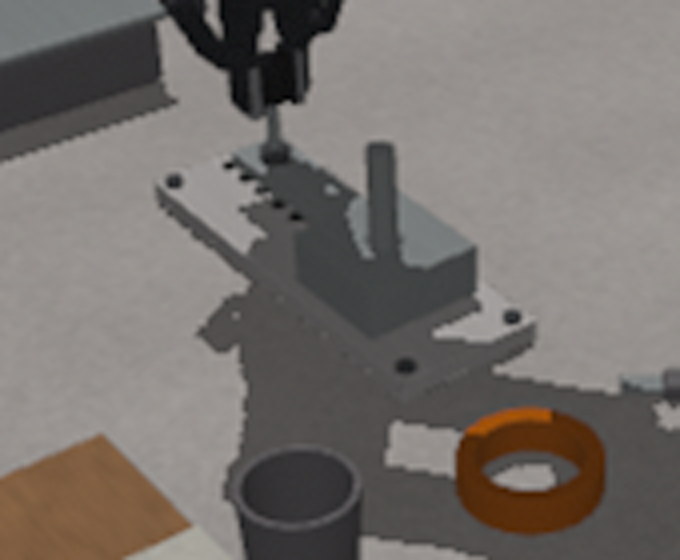

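The plunger is up about 20 mm: knob top is at 0.122 against 0.102 seated, by the same camera. The post stands in the bore. I'll take the rest gently for margin, because the guard tripped early.

Run:
```python
from h import *
z0=.0675;x,y=.5195,-.3213
for dz in (.0225,.024,.0255):
    h=env.move_l([x,y,z0+dz],speed=.015,max_force=30); env.pause(.2); print(dz,h,env.get_tool_pos()-[x,y,z0],env.get_contact_force().round(2),env.get_width())
env.pause(1.0); print(env.get_tool_pos()-[x,y,z0],env.get_contact_force().round(2))
T=toolpose();p,d=env.capture("wrist");C=cam("wrist",T);P=pts(C,d);z=P[...,2]
m=(np.hypot(P[...,0]-x,P[...,1]-y)<.01)&(z>.08)&(z<.14);print("knob top",m.sum(),np.median(z[m]))
p,d=env.capture("top");P=pts(cam("top"),d);p0=pts(cam("top"),np.load("pics/top0.npy"))
z=P[...,2]; m=(z>.105)&(z<.125)&(np.hypot(P[...,0]-.516,P[...,1]+.202)<.02);print("post",m.sum(),P[m].mean(0) if m.any() else 0)
cv2.imwrite("pics/t2.png",p); print(env.get_time_s())
```

```text
0.0225 False [-1.06764461e-04  8.44223933e-05  2.21560115e-02] [  0.85  -4.45 -13.45] 0.2834065298019601
0.024 False [-0.00015301  0.00013746  0.02222238] [  4.52  -6.89 -22.54] 0.2812956978988489
0.0255 False [-0.00026586  0.00021145  0.02229338] [  8.9  -10.18 -30.67] 0.28338391844883837
[-0.0002671   0.00020721  0.02228529] [  8.97  -9.73 -29.89]
knob top 2202 0.12423190211719706
post 60 [ 0.51562919 -0.20024889  0.11391841]
20.6333
```

View pics/t2.png

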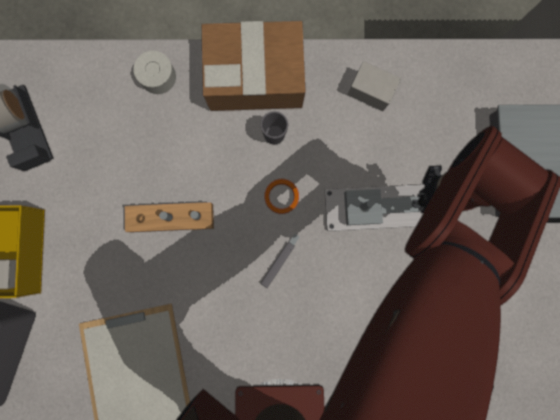

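The plunger is against its stop: force climbs with no further travel, and the lift is 22.3 mm. In the top view the bystanders and the other two posts are where they were. I'll ease the pull to just at the stop and hand in.

Run:
```python
from h import *
env.move_l([.5193,-.3213,.0675+.0232],speed=.01); env.pause(.8); print(env.get_tool_pos(),env.get_contact_force().round(2),env.get_width(),env.get_time_s())
env.close_job()
```

```text
[ 0.51933959 -0.32119176  0.08965991] [  4.51  -4.67 -17.67] 0.2849057455136176 21.8167
the job is handed in; nothing more can be done
```

The long post is standing in the carriage bore and released. I handed the job in at 21.8 s with the gripper still holding the plunger up.

- **Post:** insertion stopped at tool height 0.0762 m, where a fully seated post should stop. After release, its top measured 0.114 m against 0.115 m expected. In my last check its position was within about 2 mm of the bore axis, which is the camera's accuracy.
- **Plunger:** it reached its stop. The tool rose 22.3 mm before the force climbed with no further travel, and the wrist camera showed the knob top 22 mm higher. I then eased the pull to about 18 N, and the tool was still 22.2 mm up at hand-in.
- **Bystanders:** in the last top view, the other two posts, tape, cup and cutter looked unmoved. I judged that by eye and did not measure it.

Two checks did not go to plan:

- **Early stop:** the first pull tripped its force guard at about 20 mm because of a sideways load. I re-centred by about 1 mm and finished the pull.
- **Post out of view:** one wrist-camera check of the post found nothing, as the post was out of its view. The scene and top cameras confirmed the post instead.

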